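Let the magnifier boom back off its ratchet and lock it again

TASK

The swing-arm magnifier has been wound too far forward on its ratchet wheel. Lift the holding pawl out of the teeth and tip it right over onto its back rest, then swing the boom back until it bears firmly but gently on the rubber stop, and at last tip the pawl back over so that it sits fully down between two teeth and locks the boom there. Never force the teeth against the pawl, never ram the stop, and leave the kit parts lying about where they are.

Things in the scene. Friction and masses are not known exactly. Their poses are not given: they have to be found in the camera images.
- stand: Fixed steel base plate of the magnifier, 210 x 250 x 12 mm. Origin at table level on the vertical axis of the ratchet wheel; z up. In this frame the pawl is on the -y side, the boom on the +y side.
- wheel_top (a point): Centre of the ratchet wheel's top, 30 mm above the table. Aluminium disc 138 mm across with 16 steel saw teeth on its rim, 53 to 69 mm from the axis, 8 mm high, 16 mm gaps. The hub on it is 44 mm across and ends 104 mm above the table.
- ratchet (a joint): Turning of wheel and boom (rad): falls when turned backwards (counter-clockwise from above), which the pawl blocks when down. At 0 a tooth gap is centred under the pawl; the boom meets the stop between -0.08 and 0.08. One tooth is 0.393. Starts 0.45 to 1.0. Stiff bearing (0.35 N m, 3 N at 120 mm; somewhat more when turned fast); stays where left.
- boom: Aluminium boom with round lens; turns with the wheel. Origin on the wheel axis at table level, x out along the boom, z up; at ratchet = 0 its x is 115 deg counter-clockwise of the stand's x. Bar 16 mm wide (y), 70 to 90 mm above the table, free from 30 to 140 mm out; lens ring 110 mm across, centred 204 mm out. To swing it back push its -y face towards +y.
- boom_push (a point): Middle of the boom bar 120 mm from the axis, 80 mm above the table: a good place to push (on the boom's -y face, 8 mm beside this point). Axes as the boom's.
- pawl (a joint): Lift angle of the pawl (rad): 0 = fully down in a tooth gap, about 0.15 = on top of a tooth, 2.0 = tipped right over on its back rest. It swings up and away from the wheel. Past about 1.35 it falls over backwards and stays; below that it sinks slowly down by its own weight (100 g in all). Arm 10 mm wide.
- pawl_hinge (a point): Middle of the pawl's hinge line, which is parallel to the stand's x axis; at stand (0, -105, 48) mm. Hinge cheeks beside it (27 mm over both) end 58 mm above the table.
- pawl_bar (a point): Centre of the pawl's steel cross bar, 12 mm thick, 36 mm long, parallel to the stand's x axis, 49 mm from the hinge line. Can be pinched across its ends and carried round the hinge; it turns between the pads. Pawl down: at stand (0, -59, 64) mm; tipped over: (0, -139, 83) mm.
- pawl_nose: Nose block under the pawl's end (5 mm wide, 10 deep, 13 high) that sits between the teeth; moves with the pawl; origin on the hinge line. More than 30 N on it counts as forcing the teeth.
- stop: Dark steel post, 16 x 16 mm, 80 high, origin at its foot (12 mm above the table), where the boom's backward swing ends. A rubber-tipped screw, 80 mm above the table, points along its -y to the boom and meets it 95 mm from the wheel axis. Its tip is 27 to 41 mm from the post's axis, set anew each time, not measured. Bearing = 4 N or more for 0.3 s; over 12 N is ramming.
- board: Green circuit board with two domed sensor eyes, 90 x 60 mm, 22 mm high, lying loose beside the stand: leave alone.
- bumper: Black rubber bumper switch, 62 x 45 x 22 mm, loose: leave alone.
- standoffs: Bundle of five brass standoffs in a clip, 45 mm long, 14 mm high, loose: leave alone.
- battery: Open blue battery pack shell, 110 x 62 x 20 mm, loose: leave alone.

How it is judged:
By the outcome, as a careful person would: the job done as asked, in the order asked, and still so for the second after the job is handed in, with the robot touching nothing.
It also fails if it takes over 72 s, if anything falls off the work surface, if the arm or the gripper's body presses on something with over 40 N, if the wrist force passes 120 N, or if a joint passes its speed limit or range.

ROBOT

A 6-joint arm with a two-finger parallel gripper is mounted at the origin on the work surface. World frame = base frame: x ahead of the robot, y to its left, z up, the work surface at z = 0. Lengths are in m, angles in degrees, forces in N, time in s.
With the tool pointing down it reaches from about 0.35 to 0.875 m from the base axis. Payload 4.2 kg.
Tool frame: the origin (TCP) lies on the front face of the gripper's body, between the roots of the fingers; the fingertips stand 70 mm ahead of it and the grasp point (between the pads) lies 51 mm ahead of it; z points along the fingers, y is the line along which they close (so a half turn about z gives the same grasp; the last joint's range is limited). The gripper opens to 87 mm and grips with 3 to 60 N. Pads are 19 mm wide; open, the fingers measure 117 mm over their backs; the gripper's body (75 mm by 190 mm) begins 51 mm behind the grasp point.
Start: joints at [90.333, 22.042, 0.453, 0, -68.411, -14.817], TCP at [0.156, 0.605, 0.292] pointing down, gripper open.
Joint ranges: [-179.83, 179.83], [-69.29, 118.12], [-61.27, 80.66], [-181.25, 117.63], [-171.15, -9.14], [-177.46, 177.46]. Speed limits (degrees/s): [159.86, 159.86, 180, 180, 180, 180].

INTERFACE

Orientations are given as a 3x3 rotation matrix whose columns are the frame's x, y, z axes.
In Python, from station import r gives the robot as it stands.
- The arm moves only by the shell command python3 -m pendant 'ROWS' [OPENING]. ROWS is JSON, a list of rows, each a list of 2 entries, a list of its own where there are three numbers: the shift along the tool's x, y, z in mm, then the turn, a rotation vector about the tool's x, y, z in rad. A call has 1 to 10 rows; each row is the pose to reach, as a shift and turn from the pose commanded when the call began, along the tool's axes at that moment; what a row does not reach only later rows make up. A row lasts 1/10 s, in which the tool goes at most 50 mm and 8.59 degrees, less where a joint would pass 70% of its speed; a pose out of reach is approached as far as the arm can. A call with a gripper value outside its range is refused whole. OPENING is the opening, from 0 (shut) to 1 (fully open), set as the call begins (- or left out, the last holds). The fingers move at their own pace and stop on an object; the grip force is fixed at half the most. Time passes only in rows, so rows that repeat a pose let the fingers close. It gives the time, the measured TCP pose, the force, the opening and the grip force at its end, in the units of the state.
- r.sense(): the state, without advancing time (a new reading comes with each control period).
- r.capture(name): name is "scene" or "top" or "wrist"; returns a dict with "frame" (480x640x3 uint8, red, green, blue), "vertical_fov" (degrees; the focal length in pixels is half the picture's height over the tangent of half this angle, whatever the lens; pixels are square), "cx", "cy" (the principal point, pixels), "distortion" ([k1, k2, p1, p2, k3] as OpenCV has them; the pictures are not rectified), "rvec" (rotation vector, rad) and "tvec" (3), from world to camera coordinates, as OpenCV has them. Camera axes: x right, y down, z forward; pixel columns grow to the right and rows downward; lengths in m; the calibration is good to about 2 mm. A picture is of the moment at which its call begins. There is no depth.
- r.finish_job(): hands the job in; it is judged then, once.
The state is a dict: "time_s": time; "joints": joint angles; "joint_velocities": joint speeds; "effort": joint torques, N m; "tcp_pos": TCP position; "ee_rot": TCP orientation; "wrist_force": force on the tool from outside, world axes, zero at the start; "moment": the same for the moment, N m; "gripper_width": opening from 0.0 (shut) to 1.0 (fully open); "gripper_force": force on a finger pad.
Only numpy, scipy, OpenCV 4.12 (cv2) and the standard library are available. Lean on these libraries where they do the work, as an engineer would, in place of code of your own. Each camera call takes 0.05 s, during which the arm holds its last target. There are 200 camera calls.

## Working session

There is one attempt and no reset: what is moved stays moved. The work goes in short steps, Python scripts to look and compute and a shell command to move; the robot and the scene stay as the last step left them, time stands still between calls to the robot, and variables do not carry over. Pictures are saved under pics/ and viewed, at most 10 in all, crops included, and the job is handed in when it is done.

```bash
mkdir -p pics; ls; python3 - <<'E'
from station import r
import cv2,pickle
s=r.sense();print(s)
d={}
for n in("scene","top","wrist"):
    c=r.capture(n);d[n]=c;cv2.imwrite(f"pics/{n}0.png",c["frame"][:,:,::-1]);print(n,{k:v for k,v in c.items() if k!="frame"})
pickle.dump(d,open("c0.pkl","wb"))
E
```

```text
pics
{'time_s': 0.0, 'joints': array([ 9.03341276e+01,  2.20906282e+01,  3.79480601e-01, -2.84970022e-02,
       -6.84117193e+01, -1.48155103e+01]), 'joint_velocities': array([ 0.18174372,  0.00868918, -0.09717515,  0.07957749,  0.0480608 ,
        0.00256919]), 'effort': array([-2.94419642e-04, -3.90667677e+01,  1.87403870e+01,  4.22014430e+00,
        1.09427754e-02, -1.95972279e-04]), 'tcp_pos': array([0.15616674, 0.60470511, 0.29116008]), 'ee_rot': array([[ 9.68183067e-01, -2.50242575e-01, -4.49964048e-04],
       [-2.50242958e-01, -9.68180692e-01, -2.14704875e-03],
       [ 1.01636504e-04,  2.19133658e-03, -9.99997594e-01]]), 'wrist_force': array([-1.05285917, -0.11018105, -0.6411167 ]), 'moment': array([-0.00975294, -0.01047262, -0.0250064 ]), 'gripper_force': 0.0, 'gripper_width': 1.002297394852679}
scene {'vertical_fov': 50.42255163116337, 'cx': 328.83291755862405, 'cy': 238.46332388419637, 'distortion': array([0.02165651, 0.        , 0.        , 0.        , 0.        ]), 'rvec': array([ 2.19014522,  1.15451681, -0.41880244]), 'tvec': array([-0.39038528, -0.29759374,  1.20503997])}
top {'vertical_fov': 48.185805450944194, 'cx': 321.83819714867064, 'cy': 235.89926585966796, 'distortion': array([-0.153342,  0.      ,  0.      ,  0.      ,  0.      ]), 'rvec': array([ 2.11756942, -2.15232055,  0.13251179]), 'tvec': array([0.07893374, 0.61972295, 0.79184435])}
wrist {'vertical_fov': 61.38180173294876, 'cx': 319.8396169126775, 'cy': 248.64988813156603, 'distortion': array([-0.08856162,  0.        ,  0.        ,  0.        ,  0.        ]), 'rvec': array([-1.81890545,  2.34963668,  0.29551442]), 'tvec': array([ 0.62499441, -0.03149037,  0.38934203])}
```

View pics/top0.png

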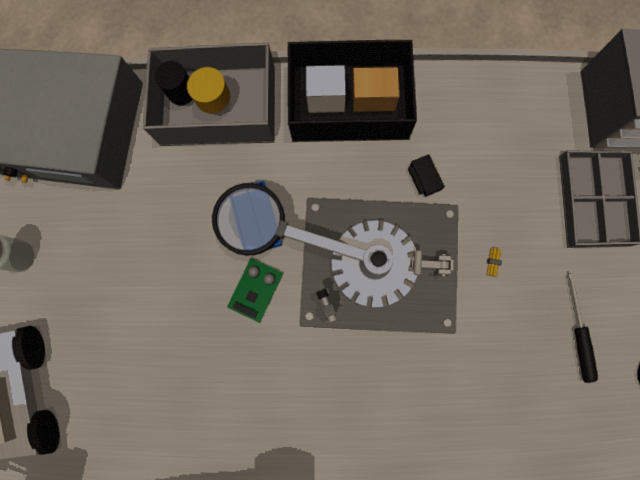

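View pics/scene0.png

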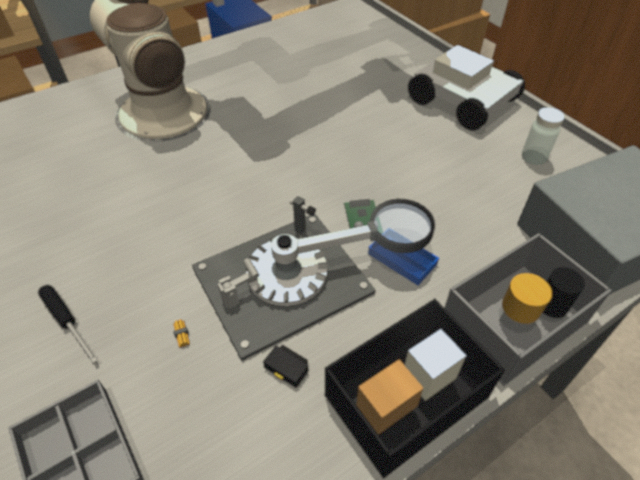

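The top view shows the plate with corners near (306,198), (460,205), (456,333), (300,328). The hub is at (379,260), the pawl bar at (417,261), the hinge at (445,265), the boom runs to the lens ring at (249,219), and the stop post and screw are around (325,303). The scene view agrees.

```bash
cat > h.py <<'E'
import numpy as np,cv2
from scipy.spatial.transform import Rotation as R
def ray(c,uv):
    f=240/np.tan(np.radians(c["vertical_fov"])/2)
    K=np.array([[f,0,c["cx"]],[0,f,c["cy"]],[0,0,1]])
    p=cv2.undistortPoints(np.array(uv,float).reshape(-1,1,2),K,c["distortion"])[:,0]
    M=R.from_rotvec(c["rvec"]).as_matrix();o=-M.T@c["tvec"]
    return o,np.c_[p,np.ones(len(p))]@M
def onz(c,uv,z):
    o,d=ray(c,uv);z=np.broadcast_to(z,len(d));return o+d*((z-o[2])/d[:,2])[:,None]
def proj(c,P):
    f=240/np.tan(np.radians(c["vertical_fov"])/2)
    K=np.array([[f,0,c["cx"]],[0,f,c["cy"]],[0,0,1]])
    return cv2.projectPoints(np.array(P,float),c["rvec"],c["tvec"],K,c["distortion"])[0][:,0]
E
python3 - <<'E'
from h import *
import pickle
np.set_printoptions(precision=4,suppress=True)
d=pickle.load(open("c0.pkl","rb"));c=d["top"]
C=onz(c,[(306,198),(460,205),(456,333),(300,328)],.012);print(C,C.mean(0),np.linalg.norm(np.diff(C,axis=0),axis=1))
S=onz(c,[(315,208),(450,214),(447,323),(307,319)],.012);print(S,S.mean(0))
P=onz(c,[(379,260),(417,261),(445,265),(249,219)],[.104,.064,.055,.085]);print(P)
e=C[0]-C[1]+C[3]-C[2];print("stand yaw of +y",np.degrees(np.arctan2(e[1],e[0])))
print("cam",ray(c,[(0,0)])[0],ray(d["wrist"],[(0,0)])[0])
# wrist cam in tool frame
from station import r
s=r.sense();w=d["wrist"];E=s["ee_rot"];M=R.from_rotvec(w["rvec"]).as_matrix()
print(E.T@(ray(w,[(0,0)])[0]-s["tcp_pos"]),(M@E).T)
E
```

```text
[[ 0.6895  0.0947  0.012 ]
 [ 0.6734 -0.1589  0.012 ]
 [ 0.4653 -0.1426  0.012 ]
 [ 0.4781  0.1066  0.012 ]] [ 0.5766 -0.0251  0.012 ] [0.2542 0.2087 0.2495]
[[ 0.6724  0.0801  0.012 ]
 [ 0.6585 -0.1414  0.012 ]
 [ 0.4816 -0.1286  0.012 ]
 [ 0.4923  0.0952  0.012 ]] [ 0.5762 -0.0237  0.012 ]
[[ 0.5758 -0.0144  0.104 ]
 [ 0.5772 -0.0756  0.064 ]
 [ 0.571  -0.1201  0.055 ]
 [ 0.6429  0.1773  0.085 ]]
stand yaw of +y 86.69832218356201
cam [0.4986 0.0511 0.8753] [0.221  0.5892 0.3836]
[ 0.0667 -0.001  -0.0922] [[-0.0001 -0.9684 -0.2493]
 [ 1.     -0.0002  0.0003]
 [-0.0004 -0.2493  0.9684]]
```

View pics/wrist0.png

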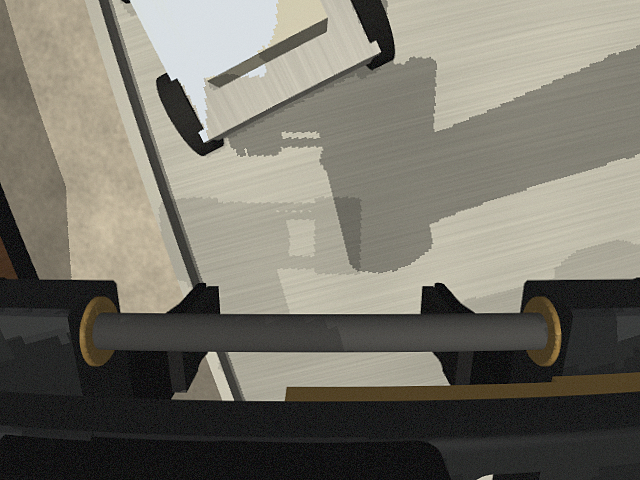

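The wrist view shows only the table and the parked rover, so the gripper is well clear of the stand. I'll move above the stand, with the closing line along the stand's x.

```bash
python3 -m pendant '[[[50,45,0],[0,0,0.13]],[[100,89,0],[0,0,0.27]],[[150,134,0],[0,0,0.41]],[[200,179,0],[0,0,0.55]],[[250,224,-10],[0,0,0.69]],[[300,268,-10],[0,0,0.83]],[[350,313,-10],[0,0,0.97]],[[400,358,-10],[0,0,1.1]],[[450,402,-10],[0,0,1.24]],[[480,430,-10],[0,0,1.38]]]'
```

```text
time_s: 1.15
tcp_pos: [0.4341, 0.1874, 0.3012]
ee_rot: [[-0.067, -0.998, 0.0], [-0.998, 0.067, 0.0], [-0.0, -0.0, -1.0]]
wrist_force: [0.7, 0.4, -0.3]
gripper_width: 1.003
gripper_force: 0.0
```

```bash
python3 -m pendant '[[[38,-30,0],[0,0,0]],[[76,-60,0],[0,0,0]],[[114,-90,0],[0,0,0]],[[152,-118,0],[0,0,0]],[[180,-140,0],[0,0,0]],[[197,-152,0],[0,0,0]],[[197,-152,0],[0,0,0]],[[197,-152,0],[0,0,0]]]'; python3 - <<'E'
from station import r
import cv2,pickle
c=r.capture("wrist");cv2.imwrite("pics/w1.png",c["frame"][:,:,::-1]);pickle.dump((c,r.sense()),open("c1.pkl","wb"))
E
```

```text
time_s: 1.95
tcp_pos: [0.5728, -0.017, 0.3004]
ee_rot: [[-0.063, -0.998, -0.001], [-0.998, 0.063, 0.0], [-0.0, 0.001, -1.0]]
wrist_force: [-0.1, 0.3, 0.0]
gripper_width: 1.001
gripper_force: 0.0
```

View pics/w1.png

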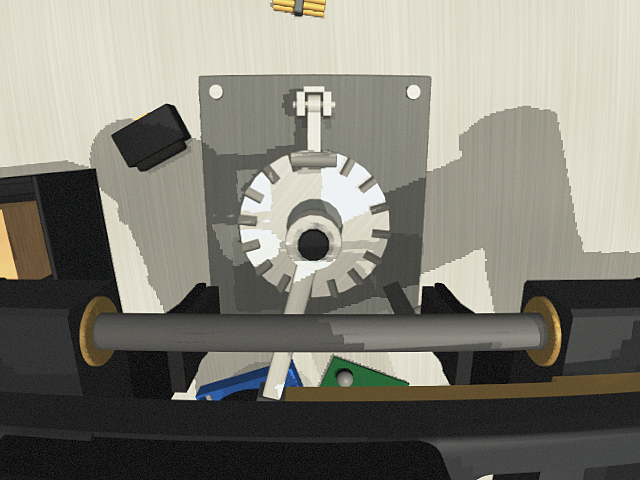

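The wrist view shows the pawl bar centred at about (314,159), the hinge at (314,103), the hub top at about (314,243) and the plate's -y corners at (199,76) and (431,77).

```bash
python3 - <<'E'
from h import *
import pickle
np.set_printoptions(precision=4,suppress=True)
c,s=pickle.load(open("c1.pkl","rb"))
P=onz(c,[(199,76),(431,77),(216,92),(414,92),(314,243),(314,159),(314,103),(291,159),(337,159)],[.012,.012,.012,.012,.104,.068,.05,.064,.064]);print(P)
d=P[0]-P[1];e=P[2]-P[3];print(np.degrees(np.arctan2(d[1],d[0])),np.degrees(np.arctan2(e[1],e[0])),np.linalg.norm(d))
print(s["tcp_pos"],s["ee_rot"])
E
```

```text
[[ 0.6714 -0.152   0.012 ]
 [ 0.4639 -0.1378  0.012 ]
 [ 0.6575 -0.1369  0.012 ]
 [ 0.4796 -0.1255  0.012 ]
 [ 0.5761 -0.0138  0.104 ]
 [ 0.5726 -0.0731  0.068 ]
 [ 0.5699 -0.1172  0.05  ]
 [ 0.5909 -0.0741  0.064 ]
 [ 0.5543 -0.0718  0.064 ]]
-3.8932294727441477 -3.6539902729695166 0.20791982770816705
[ 0.5726 -0.0164  0.3007] [[-0.0619 -0.9981 -0.0009]
 [-0.9981  0.0619  0.0001]
 [-0.0001  0.0009 -1.    ]]
```

```bash
python3 -m pendant '[[[40,-2,20],[0,0,0]],[[56,-3.5,50],[0,0,0]],[[56,-3.5,90],[0,0,0]],[[56,-3.5,130],[0,0,0]],[[56,-3.5,160],[0,0,0]],[[56,-3.5,179],[0,0,0]],[[56,-3.5,179],[0,0,0]],[[56,-3.5,179],[0,0,0]]]'; python3 - <<'E'
from station import r
import cv2,pickle
s=r.sense();print(s["tcp_pos"],s["wrist_force"]);c=r.capture("scene");cv2.imwrite("pics/s2.png",cv2.resize(c["frame"][200:350,150:350,::-1],(800,600)))
E
```

```text
time_s: 2.8
tcp_pos: [0.5734, -0.0719, 0.1228]
ee_rot: [[-0.06, -0.998, 0.001], [-0.998, 0.06, -0.0], [0.0, -0.001, -1.0]]
wrist_force: [0.1, -1.0, 0.7]
gripper_width: 0.998
gripper_force: 0.0
[ 0.57339002 -0.07192308  0.12275547] [ 0.11765974 -1.00312223  0.74368707]
```

View pics/s2.png

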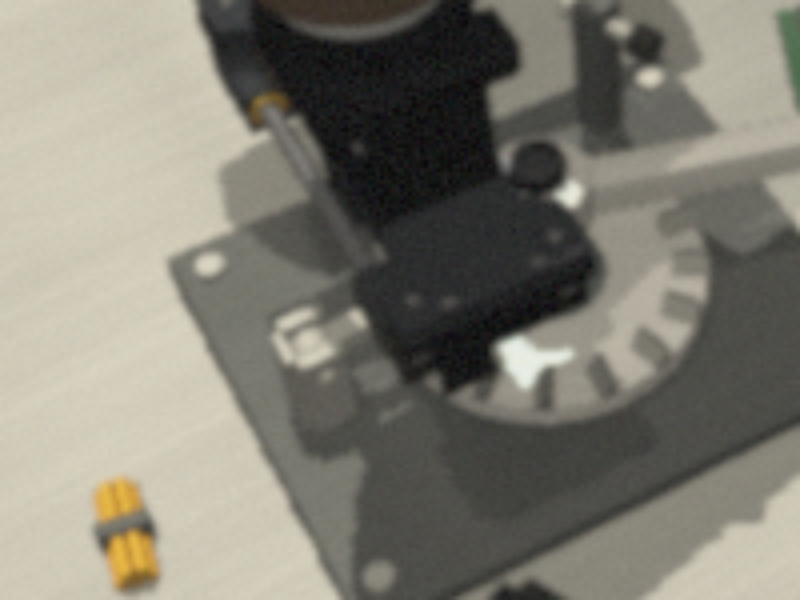

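The gripper body sits over the pawl bar, clear of the hub. I'll close it across the bar's ends.

```bash
python3 -m pendant '[[[0,0,0],[0,0,0]],[[0,0,0],[0,0,0]],[[0,0,0],[0,0,0]],[[0,0,0],[0,0,0]],[[0,0,0],[0,0,0]],[[0,0,0],[0,0,0]],[[0,0,0],[0,0,0]],[[0,0,0],[0,0,0]]]' 0.3
```

```text
time_s: 3.65
tcp_pos: [0.5738, -0.0729, 0.1222]
ee_rot: [[-0.062, -0.998, 0.002], [-0.998, 0.062, -0.0], [0.0, -0.002, -1.0]]
wrist_force: [1.3, -1.1, -0.4]
gripper_width: 0.412
gripper_force: 30.0
```

```bash
python3 -m pendant '[[[1,0,-3],[0,0,0]],[[3.4,0,-7.7],[0,0,0]],[[8.2,0,-14.7],[0,0,0]],[[14.1,0,-20.8],[0,0,0]],[[21,0,-25.8],[0,0,0]],[[28.6,0,-29.6],[0,0,0]],[[36.8,0,-31.9],[0,0,0]],[[36.8,0,-31.9],[0,0,0]]]'
```

```text
time_s: 4.45
tcp_pos: [0.5714, -0.1095, 0.1526]
ee_rot: [[-0.064, -0.998, 0.002], [-0.998, 0.064, 0.002], [-0.002, -0.002, -1.0]]
wrist_force: [4.9, 0.3, -8.6]
gripper_width: 0.407
gripper_force: 30.0
```

```bash
python3 -m pendant '[[[8.4,0,-0.9],[0,0,0]],[[16.9,0,-0.3],[0,0,0]],[[25.2,0,1.8],[0,0,0]],[[33,0,5.2],[0,0,0]],[[40,0,10],[0,0,0]],[[42,0,11.7],[0,0,0]],[[42,0,11.7],[0,0,0]]]'; python3 -m pendant '[[[0,0,0],[0,0,0]],[[0,0,0],[0,0,0]],[[0,0,0],[0,0,0]],[[0,0,0],[0,0,0]],[[0,0,0],[0,0,0]],[[0,0,-20],[0,0,0]],[[0,0,-50],[0,0,0]],[[0,0,-90],[0,0,0]],[[0,0,-130],[0,0,0]],[[0,0,-130],[0,0,0]]]' 1; python3 - <<'E'
from station import r
import cv2,pickle
c=r.capture("wrist");cv2.imwrite("pics/w3.png",c["frame"][:,:,::-1]);pickle.dump((c,r.sense()),open("c3.pkl","wb"))
E
```

```text
time_s: 5.15
tcp_pos: [0.5687, -0.1515, 0.1423]
ee_rot: [[-0.062, -0.998, 0.001], [-0.998, 0.062, 0.0], [-0.0, -0.001, -1.0]]
wrist_force: [3.5, 2.4, 0.4]
gripper_width: 0.404
gripper_force: 30.0
time_s: 6.15
tcp_pos: [0.5708, -0.1521, 0.2792]
ee_rot: [[-0.061, -0.998, 0.013], [-0.998, 0.061, -0.002], [0.001, -0.013, -1.0]]
wrist_force: [0.9, 0.3, -0.6]
gripper_width: 0.997
gripper_force: 0.0
```

View pics/w3.png

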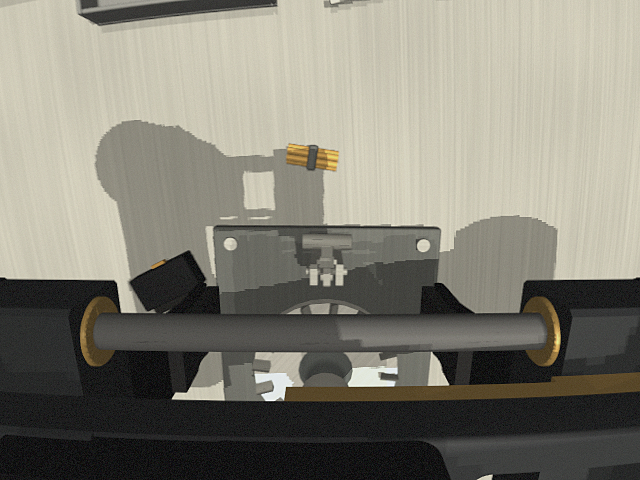

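Viewed picture: the pawl is lying on its back rest, with its bar at (327,241) outboard of the hinge at (327,272). Next I'll close the fingers and go beside the boom.

```bash
python3 -m pendant '[[[-45,-14,0],[0,0,0]],[[-90,-28,0],[0,0,0]],[[-135,-42,0],[0,0,0]],[[-180,-56,0],[0,0,0]],[[-220,-68,0],[0,0,0]],[[-241,-73,10],[0,0,0]],[[-241,-73,50],[0,0,0]],[[-241,-73,90],[0,0,0]],[[-241,-73,125],[0,0,0]],[[-241,-73,136],[0,0,0]]]' 0; python3 -m pendant '[[[0,0,0],[0,0,0]],[[0,0,0],[0,0,0]],[[0,0,0],[0,0,0]]]'; python3 - <<'E'
from station import r
import cv2,pickle
s=r.sense();print(s["tcp_pos"],s["wrist_force"])
c=r.capture("top");cv2.imwrite("pics/t4.png",cv2.resize(c["frame"][150:360,200:480,::-1],(800,600)))
E
```

```text
time_s: 7.2
tcp_pos: [0.6526, 0.0832, 0.1302]
ee_rot: [[-0.064, -0.998, -0.011], [-0.998, 0.064, -0.003], [0.004, 0.011, -1.0]]
wrist_force: [-0.8, -0.4, -0.1]
gripper_width: 0.176
gripper_force: 0.0
time_s: 7.5
tcp_pos: [0.6572, 0.0846, 0.1386]
ee_rot: [[-0.062, -0.998, 0.004], [-0.998, 0.062, 0.001], [-0.001, -0.004, -1.0]]
wrist_force: [-0.4, 0.9, 0.5]
gripper_width: 0.013
gripper_force: 0.0
[0.65715513 0.08464131 0.13855545] [-0.4302294   0.92395777  0.46490718]
```

View pics/t4.png

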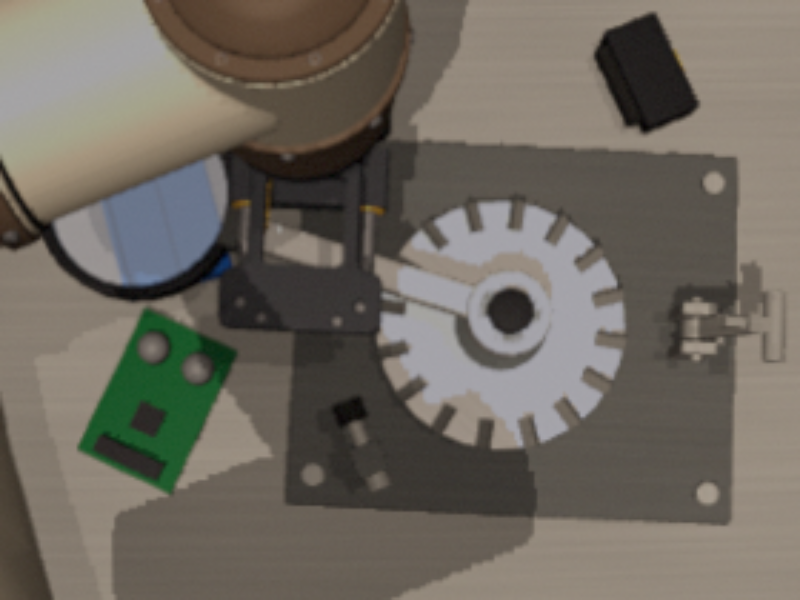

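Viewed picture: the closed gripper is beside the boom, the stop post is at (375,475) with its black tip at (350,412), and the pawl is on its rest at (770,325). I'll push most of the swing, keeping short of the stop.

```bash
python3 -m pendant '[[[-3,8,0],[0,0,0]],[[-5,15,0],[0,0,0]],[[-6,20,0],[0,0,0]],[[-8,24,0],[0,0,0]],[[-9.8,27.5,0],[0,0,0]],[[-11.5,32,0],[0,0,0]],[[-13.6,37.4,0],[0,0,0]],[[-13.6,37.4,0],[0,0,0]]]'
```

```text
time_s: 8.35
tcp_pos: [0.619, 0.1009, 0.1365]
ee_rot: [[-0.062, -0.998, 0.0], [-0.998, 0.062, 0.0], [-0.0, -0.0, -1.0]]
wrist_force: [0.8, -0.9, 1.1]
gripper_width: 0.007
gripper_force: 0.7
```

```bash
python3 -m pendant '[[[-1.5,5,0],[0,0,0]],[[-3,10,0],[0,0,0]],[[-4,15,0],[0,0,0]],[[-4.8,20.8,0],[0,0,0]],[[-5.4,26,0],[0,0,0]],[[-5.9,31,0],[0,0,0]],[[-6,34,0],[0,0,0]],[[-6,34,0],[0,0,0]]]'; python3 - <<'E'
from station import r
import cv2,pickle
s=r.sense();print(s["tcp_pos"],s["wrist_force"])
c=r.capture("top");cv2.imwrite("pics/t5.png",cv2.resize(c["frame"][150:360,200:480,::-1],(800,600)))
E
```

```text
time_s: 9.15
tcp_pos: [0.5852, 0.1087, 0.1362]
ee_rot: [[-0.062, -0.998, -0.001], [-0.998, 0.062, 0.0], [-0.0, 0.001, -1.0]]
wrist_force: [1.7, -0.5, 1.5]
gripper_width: 0.005
gripper_force: 0.8
[0.5851866  0.10873493 0.13619589] [ 1.71591693 -0.52996155  1.54926965]
```

View pics/t5.png

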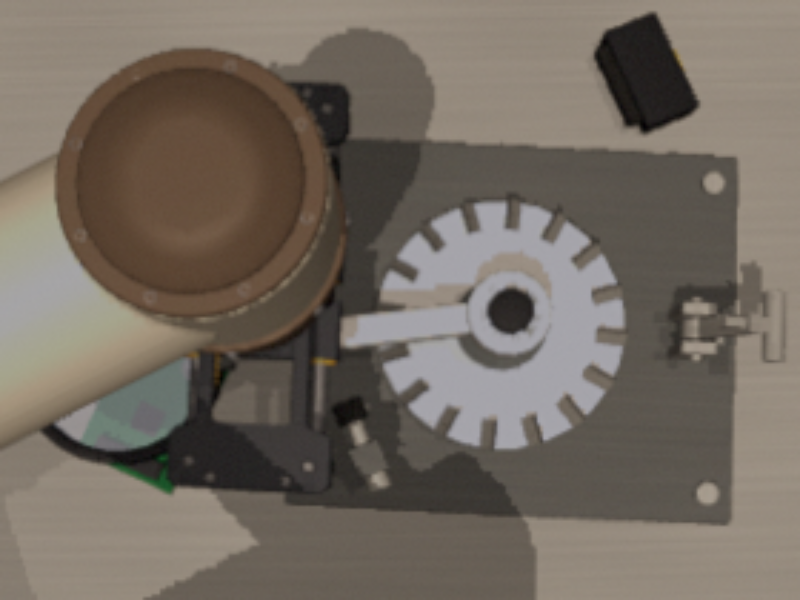

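```bash
python3 -m pendant '[[[0,2,0],[0,0,0]],[[0,4,0],[0,0,0]],[[0.1,5.5,0],[0,0,0]],[[0.2,7,0],[0,0,0]],[[0.3,8.5,0],[0,0,0]],[[0.4,10,0],[0,0,0]],[[0.5,11.5,0],[0,0,0]],[[0.6,13,0],[0,0,0]]]'; python3 -m pendant '[[[0.1,1,0],[0,0,0]],[[0.3,2,0],[0,0,0]],[[0.5,3,0],[0,0,0]]]'; python3 -m pendant '[[[0,0.3,0],[0,0,0]],[[0.2,0.7,0],[0,0,0]],[[0.3,1,0],[0,0,0]]]'; python3 -m pendant '[[[0,0.3,0],[0,0,0]],[[0.2,0.7,0],[0,0,0]],[[0.3,1,0],[0,0,0]]]'
```

```text
time_s: 10.0
tcp_pos: [0.5729, 0.1087, 0.1362]
ee_rot: [[-0.062, -0.998, 0.0], [-0.998, 0.062, 0.0], [-0.0, -0.0, -1.0]]
wrist_force: [4.2, -2.0, 0.8]
gripper_width: 0.002
gripper_force: 1.6
time_s: 10.3
tcp_pos: [0.5699, 0.1084, 0.1362]
ee_rot: [[-0.062, -0.998, 0.0], [-0.998, 0.062, 0.0], [-0.0, -0.0, -1.0]]
wrist_force: [3.6, -1.5, 0.8]
gripper_width: 0.004
gripper_force: 1.6
time_s: 10.6
tcp_pos: [0.5689, 0.1083, 0.1362]
ee_rot: [[-0.062, -0.998, 0.0], [-0.998, 0.062, 0.0], [-0.0, -0.0, -1.0]]
wrist_force: [4.4, -1.0, 0.9]
gripper_width: 0.003
gripper_force: 1.5
time_s: 10.9
tcp_pos: [0.5679, 0.108, 0.1362]
ee_rot: [[-0.062, -0.998, 0.0], [-0.998, 0.062, 0.0], [-0.0, -0.0, -1.0]]
wrist_force: [3.5, -0.7, 0.6]
gripper_width: 0.003
gripper_force: 1.6
```

```bash
python3 - <<'E'
from h import *
import pickle
c=pickle.load(open("c0.pkl","rb"))["top"]
for uv in [(347,397),(350,400),(344,402)]:
    p=onz(c,[(200+uv[0]*.35,150+uv[1]*.35)],.08)[0]; v=p[:2]-[.576,-.014]
    print(p,np.linalg.norm(v),np.degrees(np.arctan2(v[1],v[0])),np.degrees(np.arctan2(v[1],v[0])-np.arcsin(8/np.linalg.norm(v))))
E
```

```text
[0.53666762 0.06984338 0.08      ] 0.09261073180621743 115.1320858211725 nan
[0.53509208 0.06831311 0.08      ] 0.09191793222685814 116.42642594773707 nan
[0.53410666 0.07143341 0.08      ] 0.0951520854072589 116.12160296144626 nan<stdin>:6: RuntimeWarning: invalid value encountered in arcsin
```

```bash
for i in 1; do python3 -m pendant '[[[0.1,0.3,0],[0,0,0]],[[0.2,0.7,0],[0,0,0]],[[0.35,1,0],[0,0,0]]]' | grep -E "pos|force"; python3 -m pendant '[[[0.1,0.3,0],[0,0,0]],[[0.2,0.7,0],[0,0,0]],[[0.35,1,0],[0,0,0]]]' | grep -E "pos|force"; python3 -m pendant '[[[0.1,0.3,0],[0,0,0]],[[0.2,0.7,0],[0,0,0]],[[0.35,1,0],[0,0,0]]]' | grep -E "pos|force"; done
```

```text
tcp_pos: [0.5669, 0.1078, 0.1363]
wrist_force: [2.9, 0.1, 0.1]
gripper_force: 1.6
tcp_pos: [0.5659, 0.1075, 0.1363]
wrist_force: [3.4, 0.7, 0.6]
gripper_force: 1.6
tcp_pos: [0.5648, 0.1072, 0.1362]
wrist_force: [1.9, 0.8, 0.0]
gripper_force: 1.6
```

```bash
python3 -m pendant '[[[0.1,0.3,0],[0,0,0]],[[0.2,0.7,0],[0,0,0]],[[0.35,1,0],[0,0,0]]]' | grep -E "pos|force"; python3 -m pendant '[[[0.1,0.3,0],[0,0,0]],[[0.2,0.6,0],[0,0,0]],[[0.3,0.8,0],[0,0,0]]]' | grep -E "pos|force"; python3 -m pendant '[[[0.1,0.3,0],[0,0,0]],[[0.2,0.6,0],[0,0,0]],[[0.3,0.8,0],[0,0,0]]]' | grep -E "pos|force"
```

```text
tcp_pos: [0.5638, 0.1069, 0.1362]
wrist_force: [1.9, 1.9, 1.0]
gripper_force: 1.6
tcp_pos: [0.563, 0.1066, 0.1362]
wrist_force: [2.8, 2.9, 0.9]
gripper_force: 1.7
tcp_pos: [0.5621, 0.1064, 0.1362]
wrist_force: [3.0, 2.5, -0.3]
gripper_force: 1.7
```

```bash
python3 -m pendant '[[[0.1,0.3,0],[0,0,0]],[[0.2,0.6,0],[0,0,0]],[[0.3,0.8,0],[0,0,0]]]' | grep -E "pos|force"; python3 -m pendant '[[[0.1,0.3,0],[0,0,0]],[[0.2,0.6,0],[0,0,0]],[[0.3,0.8,0],[0,0,0]]]' | grep -E "pos|force"
```

```text
tcp_pos: [0.5613, 0.1061, 0.1362]
wrist_force: [2.1, 3.4, 1.5]
gripper_force: 1.7
tcp_pos: [0.5605, 0.1058, 0.1362]
wrist_force: [2.5, 2.5, 0.3]
gripper_force: 1.7
```

```bash
python3 -m pendant '[[[0.1,0.3,0],[0,0,0]],[[0.2,0.5,0],[0,0,0]],[[0.3,0.7,0],[0,0,0]]]' | grep -E "pos|force"; python3 -m pendant '[[[0.1,0.3,0],[0,0,0]],[[0.2,0.5,0],[0,0,0]],[[0.3,0.7,0],[0,0,0]]]' | grep -E "pos|force"
```

```text
tcp_pos: [0.5598, 0.1055, 0.1362]
wrist_force: [2.4, 3.8, 1.1]
gripper_force: 1.7
tcp_pos: [0.5591, 0.1052, 0.1362]
wrist_force: [1.8, 3.4, 0.0]
gripper_force: 1.7
```

```bash
python3 -m pendant '[[[0.1,0.3,0],[0,0,0]],[[0.2,0.5,0],[0,0,0]],[[0.3,0.7,0],[0,0,0]]]' | grep -E "pos|force"; python3 -m pendant '[[[0.1,0.3,0],[0,0,0]],[[0.2,0.5,0],[0,0,0]],[[0.3,0.7,0],[0,0,0]]]' | grep -E "pos|force"
```

```text
tcp_pos: [0.5584, 0.105, 0.1362]
wrist_force: [1.9, 2.6, 1.5]
gripper_force: 1.7
tcp_pos: [0.5576, 0.1047, 0.1362]
wrist_force: [2.3, 3.5, 1.0]
gripper_force: 1.7
```

```bash
python3 -m pendant '[[[0.1,0.3,0],[0,0,0]],[[0.2,0.5,0],[0,0,0]],[[0.3,0.7,0],[0,0,0]]]' | grep -E "pos|force"; python3 -m pendant '[[[0.1,0.3,0],[0,0,0]],[[0.2,0.5,0],[0,0,0]],[[0.3,0.7,0],[0,0,0]]]' | grep -E "pos|force"
```

```text
tcp_pos: [0.5569, 0.1045, 0.1362]
wrist_force: [2.0, 3.4, 0.9]
gripper_force: 1.7
tcp_pos: [0.5562, 0.1042, 0.1362]
wrist_force: [2.3, 3.3, -0.1]
gripper_force: 1.7
```

```bash
python3 -m pendant '[[[0.1,0.3,0],[0,0,0]],[[0.2,0.5,0],[0,0,0]],[[0.3,0.7,0],[0,0,0]]]' | grep -E "pos|force"; python3 -m pendant '[[[0.1,0.3,0],[0,0,0]],[[0.2,0.5,0],[0,0,0]],[[0.3,0.7,0],[0,0,0]]]' | grep -E "pos|force"
```

```text
tcp_pos: [0.5555, 0.104, 0.1362]
wrist_force: [2.2, 3.4, 0.8]
gripper_force: 1.7
tcp_pos: [0.5548, 0.1037, 0.1362]
wrist_force: [1.4, 3.6, 0.7]
gripper_force: 1.7
```

```bash
python3 -m pendant '[[[0.1,0.3,0],[0,0,0]],[[0.2,0.5,0],[0,0,0]],[[0.3,0.7,0],[0,0,0]]]' | grep -E "pos|force"; python3 -m pendant '[[[0.1,0.3,0],[0,0,0]],[[0.2,0.5,0],[0,0,0]],[[0.3,0.7,0],[0,0,0]]]' | grep -E "pos|force"
```

```text
tcp_pos: [0.554, 0.1034, 0.1362]
wrist_force: [1.9, 3.1, 1.0]
gripper_force: 1.7
tcp_pos: [0.5533, 0.1032, 0.1362]
wrist_force: [1.7, 3.2, 0.7]
gripper_force: 1.7
```

```bash
python3 -m pendant '[[[0.1,0.3,0],[0,0,0]],[[0.2,0.5,0],[0,0,0]],[[0.3,0.7,0],[0,0,0]]]' | grep -E "pos|force"; python3 -m pendant '[[[0.1,0.3,0],[0,0,0]],[[0.2,0.5,0],[0,0,0]],[[0.3,0.7,0],[0,0,0]]]' | grep -E "pos|force"
```

```text
tcp_pos: [0.553, 0.1031, 0.1363]
wrist_force: [4.6, 3.7, -0.8]
gripper_force: 2.4
tcp_pos: [0.5529, 0.1031, 0.1364]
wrist_force: [4.7, 4.5, -2.0]
gripper_force: 3.0
```

```bash
python3 -m pendant '[[[0.1,0.3,0],[0,0,0]],[[0.2,0.5,0],[0,0,0]],[[0.3,0.7,0],[0,0,0]]]' | grep -E "pos|force"; python3 - <<'E'
from station import r
import cv2
c=r.capture("top");cv2.imwrite("pics/t6.png",cv2.resize(c["frame"][220:320,290:423,::-1],(798,600),interpolation=cv2.INTER_CUBIC))
E
```

```text
tcp_pos: [0.5527, 0.1031, 0.1364]
wrist_force: [6.7, 4.5, -2.2]
gripper_force: 3.5
```

View pics/t6.png

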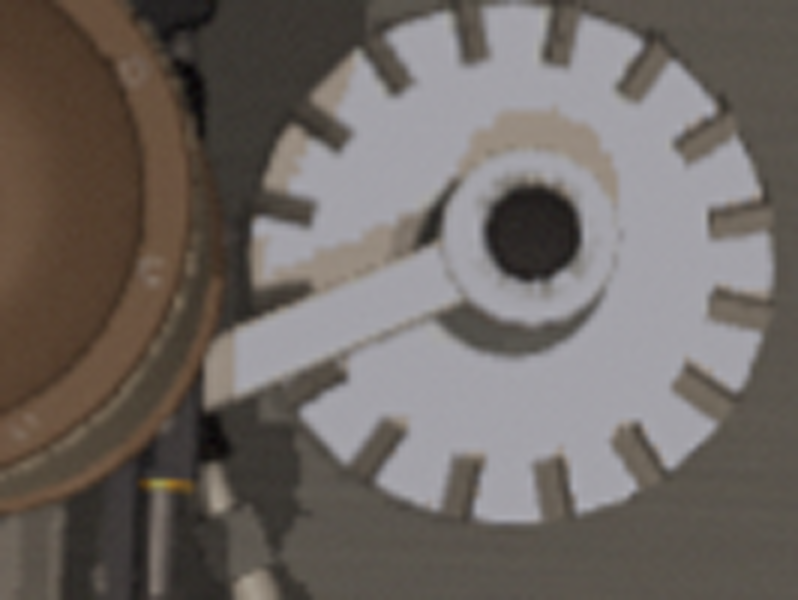

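The boom now bears on the stop's tip at (215,440) and the force is rising gently. A bit more push, then hold.

```bash
python3 -m pendant '[[[0.1,0.3,0],[0,0,0]],[[0.2,0.5,0],[0,0,0]],[[0.3,0.7,0],[0,0,0]],[[0.3,0.7,0],[0,0,0]]]' | grep -E "pos|force"; python3 -m pendant '[[[0.1,0.2,0],[0,0,0]],[[0.2,0.4,0],[0,0,0]],[[0.2,0.4,0],[0,0,0]]]' | grep -E "pos|force"
```

```text
tcp_pos: [0.5526, 0.1031, 0.1365]
wrist_force: [6.8, 4.8, -4.6]
gripper_force: 4.0
tcp_pos: [0.5525, 0.103, 0.1365]
wrist_force: [7.6, 4.8, -4.2]
gripper_force: 4.4
```

```bash
python3 -m pendant '[[[0,0.1,0],[0,0,0]],[[0,0.2,0],[0,0,0]],[[0,0.2,0],[0,0,0]],[[0,0.2,0],[0,0,0]],[[0,0.2,0],[0,0,0]],[[0,0.2,0],[0,0,0]]]' | grep -E "time|pos|force"; python3 -m pendant '[[[-0.5,-1.5,0],[0,0,0]],[[-1,-3,0],[0,0,0]],[[-2,-6,0],[0,0,0]],[[-5,-15,0],[0,0,0]],[[-10,-30,0],[0,0,0]],[[-10,-40,-20],[0,0,0]],[[-10,-40,-60],[0,0,0]],[[-10,-40,-100],[0,0,0]],[[-10,-40,-130],[0,0,0]],[[-10,-40,-150],[0,0,0]]]'; python3 - <<'E'
from station import r
import cv2
c=r.capture("top");cv2.imwrite("pics/t7.png",c["frame"][:,:,::-1])
E
```

```text
time_s: 18.55
tcp_pos: [0.5524, 0.103, 0.1365]
wrist_force: [8.3, 4.3, -3.9]
gripper_force: 4.5
time_s: 19.55
tcp_pos: [0.5905, 0.1088, 0.2885]
ee_rot: [[-0.062, -0.998, 0.001], [-0.998, 0.062, -0.001], [0.0, -0.001, -1.0]]
wrist_force: [1.1, 0.8, 0.7]
gripper_width: 0.002
gripper_force: 0.0
```

```bash
python3 -m pendant '[[[40,1,0],[0,0,0]],[[90,2,0],[0,0,0]],[[140,3,0],[0,0,0]],[[190,5,0],[0,0,0]],[[240,6,0],[0,0,0]],[[261,6.3,10],[0,0,0]],[[261,6.3,30],[0,0,0]],[[261,6.3,30],[0,0,0]],[[261,6.3,30],[0,0,0]]]' 1; python3 - <<'E'
from h import *
from station import r
s=r.sense();print(s["tcp_pos"],s["ee_rot"])
c=r.capture("wrist")
b=proj(c,[[.5673,-.1527,.083]])[0];print(b)
x,y=b.astype(int);g=c["frame"][max(0,y-60):y+60,x-80:x+80]
cv2.imwrite("pics/w8.png",cv2.resize(np.ascontiguousarray(g[:,:,::-1]),(800,600)));print(g.shape,x-80,max(0,y-60))
E
```

```text
time_s: 20.5
tcp_pos: [0.5675, -0.1509, 0.2556]
ee_rot: [[-0.062, -0.998, -0.003], [-0.998, 0.062, -0.0], [0.001, 0.003, -1.0]]
wrist_force: [-0.1, -0.3, 1.0]
gripper_width: 0.739
gripper_force: 0.0
[ 0.56754798 -0.15086684  0.25559083] [[-6.20379505e-02 -9.98069429e-01 -2.95090556e-03]
 [-9.98073582e-01  6.20395807e-02 -4.64070693e-04]
 [ 6.46247715e-04  2.91643089e-03 -9.99995538e-01]]
[317.92625352 243.92263457]
(120, 160, 3) 237 183
```

View pics/w8.png

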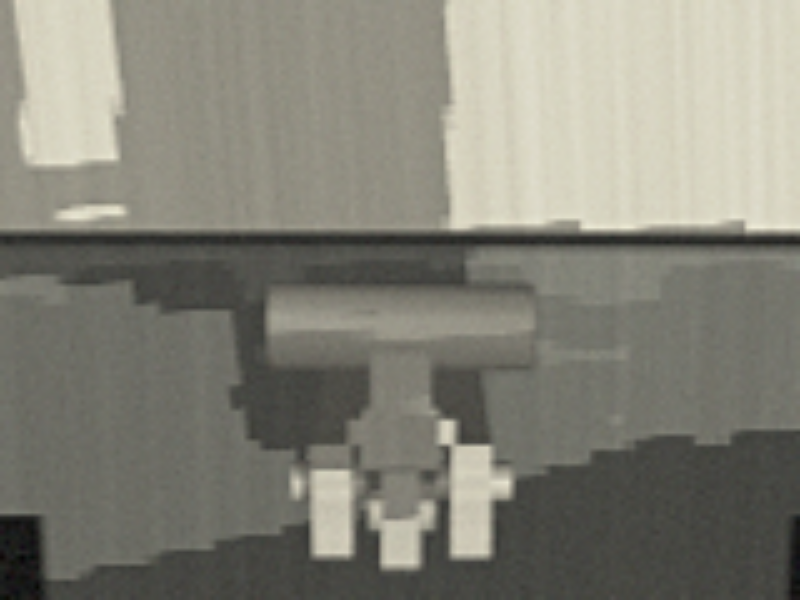

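The bar, at (400,325) in the crop, lies where expected (full frame about (317,248)). I'll go down and grip it.

```bash
python3 -m pendant '[[[0,0,30],[0,0,0]],[[0,0,65],[0,0,0]],[[0,0,95],[0,0,0]],[[0,0,110],[0,0,0]],[[0,0,115],[0,0,0]],[[0,0,115],[0,0,0]],[[0,0,115],[0,0,0]]]' 1; python3 -m pendant '[[[0,0,0],[0,0,0]],[[0,0,0],[0,0,0]],[[0,0,0],[0,0,0]],[[0,0,0],[0,0,0]],[[0,0,0],[0,0,0]],[[0,0,0],[0,0,0]],[[0,0,0],[0,0,0]],[[0,0,0],[0,0,0]]]' 0.3
```

```text
time_s: 21.25
tcp_pos: [0.569, -0.1503, 0.1427]
ee_rot: [[-0.061, -0.998, 0.003], [-0.998, 0.061, -0.0], [0.0, -0.003, -1.0]]
wrist_force: [-0.5, -0.1, 0.1]
gripper_width: 0.998
gripper_force: 0.0
time_s: 22.05
tcp_pos: [0.5687, -0.1505, 0.1414]
ee_rot: [[-0.062, -0.998, 0.002], [-0.998, 0.062, -0.0], [0.0, -0.002, -1.0]]
wrist_force: [1.5, 0.5, -1.7]
gripper_width: 0.405
gripper_force: 30.0
```

```bash
python3 -m pendant '[[[-2.2,0,-1.7],[0,0,0]],[[-9.2,0,-6.5],[0,0,0]],[[-17,0,-9.9],[0,0,0]],[[-25.3,0,-12],[0,0,0]],[[-33.8,0,-12.6],[0,0,0]],[[-42.2,0,-11.7],[0,0,0]],[[-50.4,0,-9.4],[0,0,0]],[[-58,0,-5.6],[0,0,0]],[[-64.9,0,-0.6],[0,0,0]],[[-64.9,0,-0.6],[0,0,0]]]'; python3 -m pendant '[[[-3,0,3],[0,0,0]],[[-5.9,0,6.1],[0,0,0]],[[-8.5,0,9.5],[0,0,0]],[[-10.7,0,13.1],[0,0,0]],[[-10.7,0,13.1],[0,0,0]]]'
```

```text
time_s: 23.05
tcp_pos: [0.5731, -0.0838, 0.143]
ee_rot: [[-0.06, -0.998, 0.003], [-0.998, 0.06, 0.001], [-0.001, -0.003, -1.0]]
wrist_force: [1.4, 1.8, 7.3]
gripper_width: 0.409
gripper_force: 30.0
time_s: 23.55
tcp_pos: [0.5738, -0.0729, 0.1297]
ee_rot: [[-0.061, -0.998, 0.003], [-0.998, 0.061, 0.002], [-0.002, -0.003, -1.0]]
wrist_force: [2.1, 3.3, 5.3]
gripper_width: 0.406
gripper_force: 30.0
```

```bash
python3 -m pendant '[[[-0.7,0,2],[0,0,0]],[[-1.2,0,4],[0,0,0]],[[-1.5,0,5.5],[0,0,0]],[[-1.8,0,7],[0,0,0]],[[-1.8,0,7],[0,0,0]]]';python3 -m pendant '[[[0,0,0.5],[0,0,0]],[[0,0,1],[0,0,0]],[[0,0,1],[0,0,0]]]'
```

```text
time_s: 24.05
tcp_pos: [0.574, -0.0703, 0.123]
ee_rot: [[-0.061, -0.998, 0.004], [-0.998, 0.061, 0.003], [-0.003, -0.004, -1.0]]
wrist_force: [0.9, 7.9, 7.7]
gripper_width: 0.411
gripper_force: 30.0
time_s: 24.35
tcp_pos: [0.574, -0.0701, 0.1221]
ee_rot: [[-0.061, -0.998, 0.004], [-0.998, 0.061, 0.003], [-0.003, -0.004, -1.0]]
wrist_force: [-0.0, 9.0, 6.9]
gripper_width: 0.402
gripper_force: 30.0
```

```bash
python3 -m pendant '[[[-1,0,0.5],[0,0,0]],[[-2.5,0,1],[0,0,0]],[[-2.5,0,1],[0,0,0]]]';python3 -m pendant '[[[0,0,0],[0,0,0]],[[0,0,0],[0,0,0]],[[0,0,0],[0,0,0]],[[0,0,0],[0,0,0]],[[0,0,0],[0,0,0]],[[0,0,0],[0,0,0]],[[0,0,-20],[0,0,0]],[[0,0,-50],[0,0,0]],[[0,0,-90],[0,0,0]],[[0,0,-120],[0,0,0]]]' 1; python3 -m pendant '[[[-25,3,-30],[0,0,0]],[[-50,4,-60],[0,0,0]],[[-56,3.5,-61],[0,0,0]],[[-56,3.5,-61],[0,0,0]],[[-56,3.5,-61],[0,0,0]],[[-56,3.5,-61],[0,0,0]]]'
```

```text
time_s: 24.65
tcp_pos: [0.574, -0.0693, 0.1206]
ee_rot: [[-0.061, -0.998, 0.003], [-0.998, 0.061, 0.001], [-0.001, -0.003, -1.0]]
wrist_force: [2.5, 5.3, 6.2]
gripper_width: 0.405
gripper_force: 30.0
time_s: 25.65
tcp_pos: [0.5732, -0.071, 0.242]
ee_rot: [[-0.062, -0.998, 0.002], [-0.998, 0.062, -0.0], [0.0, -0.002, -1.0]]
wrist_force: [1.1, 0.3, 0.3]
gripper_width: 0.999
gripper_force: 0.0
time_s: 26.25
tcp_pos: [0.5723, -0.0154, 0.2992]
ee_rot: [[-0.063, -0.998, -0.003], [-0.998, 0.063, -0.001], [0.001, 0.003, -1.0]]
wrist_force: [0.3, 0.9, -0.4]
gripper_width: 1.003
gripper_force: 0.0
```

```bash
python3 - <<'E'
from h import *
from station import r
import pickle
A=pickle.load(open("c0.pkl","rb"));W,_=pickle.load(open("c1.pkl","rb"))
w=r.capture("wrist");s=r.capture("scene")
a=np.radians(-3.6);Rz=np.array([[np.cos(a),-np.sin(a),0],[np.sin(a),np.cos(a),0],[0,0,1]]);ax=np.array([.576,-.014,0])
st=lambda p:ax+Rz@np.array(p)
def match(a,b,ctr,h,pad=8):
    x,y=np.round(ctr).astype(int);t=a[y-h[1]:y+h[1]+1,x-h[0]:x+h[0]+1]
    m=b[y-h[1]-pad:y+h[1]+pad+1,x-h[0]-pad:x+h[0]+pad+1]
    q=cv2.matchTemplate(m,t,cv2.TM_CCOEFF_NORMED);_,v,_,l=cv2.minMaxLoc(q)
    return (l[0]-pad,l[1]-pad),round(v,3)
th=.15;al=np.radians(19.2)
B0=st([0,-.059,.064]);B1=st([0,-.105+.0487*np.cos(al+th),.048+.0487*np.sin(al+th)]);H=st([0,-.105,.052])
for n,a,b in(("scene",A["scene"],s),("wrist",W,w)):
    p=proj(a,[B0,B1,H]);print(n,"bar0",p[0],"shift if 0.15:",p[1]-p[0])
    hs=(9,6) if n=="scene" else(30,10)
    print(" bar",match(a["frame"],b["frame"],p[0],hs)," hinge",match(a["frame"],b["frame"],p[2],(7,7) if n=="scene" else (20,14)))
print(proj(W,[B0])-proj(w,[B0]))
for n,b,k in(("s",s,A["scene"]),):
    cv2.imwrite("pics/s9.png",b["frame"][:,:,::-1])
E
```

```text
scene bar0 [251.38021646 269.57514467] shift if 0.15: [-2.10452101 -1.79954335]
 bar ((1, -2), 0.777)  hinge ((0, 0), 0.992)
wrist bar0 [314.43039977 159.0515057 ] shift if 0.15: [-0.10646422 -3.51584618]
 bar ((-1, 0), 0.637)  hinge ((-1, -2), 0.969)
[[1.25634461 1.66294134]]
```

```bash
python3 - <<'E'
from h import *
from station import r
import pickle
W,_=pickle.load(open("c1.pkl","rb"));w=r.capture("wrist")
for c,dx in((W,0),(w,-1)):
    g=cv2.cvtColor(c["frame"],cv2.COLOR_RGB2GRAY).astype(int)
    print("rows144-175 left",g[144:176,296+dx:304+dx].mean(1).astype(int).tolist());print(" right",g[144:176,324+dx:332+dx].mean(1).astype(int).tolist())
    print(" cols 280-346 row159",g[157:160,280:347].mean(0).astype(int).tolist())
E
```

```text
rows144-175 left [92, 91, 92, 90, 90, 86, 110, 154, 154, 158, 185, 184, 150, 159, 169, 174, 166, 154, 142, 131, 122, 114, 93, 101, 121, 134, 161, 181, 191, 189, 216, 225]
 right [133, 132, 132, 134, 132, 121, 120, 142, 143, 136, 138, 150, 153, 153, 162, 166, 162, 155, 145, 137, 128, 118, 86, 172, 236, 243, 241, 241, 241, 241, 240, 240]
 cols 280-346 row159 [184, 209, 222, 228, 228, 229, 226, 232, 197, 90, 100, 158, 172, 169, 167, 167, 167, 170, 167, 167, 168, 167, 167, 167, 165, 166, 164, 165, 164, 166, 166, 163, 164, 163, 165, 163, 165, 162, 163, 162, 163, 162, 160, 163, 161, 160, 164, 159, 161, 161, 160, 158, 157, 158, 159, 160, 122, 245, 245, 241, 240, 242, 243, 233, 228, 233, 223]
rows144-175 left [92, 91, 90, 91, 92, 120, 138, 124, 112, 112, 153, 156, 143, 151, 157, 157, 165, 162, 155, 143, 134, 122, 107, 80, 141, 188, 190, 186, 199, 221, 226, 225]
 right [134, 133, 135, 127, 114, 138, 149, 148, 127, 104, 119, 131, 140, 147, 154, 161, 171, 156, 148, 153, 138, 130, 113, 78, 230, 249, 242, 241, 241, 241, 241, 241]
 cols 280-346 row159 [227, 229, 228, 227, 224, 222, 223, 226, 228, 216, 161, 145, 154, 155, 157, 155, 155, 153, 156, 155, 157, 155, 156, 157, 155, 158, 156, 158, 156, 155, 158, 155, 157, 158, 155, 156, 155, 158, 156, 156, 156, 154, 156, 157, 155, 154, 154, 154, 153, 152, 156, 154, 153, 153, 153, 120, 246, 246, 241, 241, 241, 241, 241, 241, 241, 241, 242]
```

```bash
python3 - <<'E'
from station import r
print(r.finish_job())
E
```

```text
the job is handed in; nothing more can be done
None
```

I handed the job in at about 26 s: the pawl was tipped onto its back rest, the boom pressed on the stop at an estimated 6–7 N for over 0.5 s, and the pawl tipped back down between the teeth. That it is fully seated I judged only from gripper height and wrist-camera edges, and I did not re-check the boom after letting go; no verdict came back.

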